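# Put the dry trivets away on the cupboard-door rail

## Task

Put the dry trivets away: first stand the small food tin that blocks the little cupboard's door upright on the chopping board, then swing the door wide open by its handle (about square to the cupboard). Lift every trivet off the drying rack over the upturned end of its rail and hang it by its hole on the rail inside the door, behind that rail's upturned end. Finally close the door completely, and leave the other things on the worktop where they are.

Things in the scene. Friction and masses are not known exactly. Their poses are not given: they have to be found in the camera images.
- tin: Small food tin, a cylinder 57 mm in diameter and 72 mm tall, standing on the worktop in front of the cupboard door, inside the area that the door sweeps. 0.18 kg. Origin at the centre of its underside, z up the tin. It can be gripped across its diameter from above.
- chopping_board: Wooden chopping board lying flat on the worktop to the right, fixed; 190 mm along its x, 280 mm along its y, top face 18 mm above the worktop. Origin at the centre of its underside.
- trivet_a: One of two or three equal round wooden trivets present out of a to d (the others absent: None). Flat, 10 mm thick along its x, 0.12 kg, 176 mm tall. Origin at the lowest point, mid thickness; z up to the handle. A disc of 80 mm diameter centred 40 mm above the origin, then the hanging hole, then a solid flat grip tab 34 mm wide (y) from 126 to 176 mm above the origin.
- trivet_b: Same as trivet_a. The hole is closed all round, 34 mm wide (y) and about 44 mm tall, with a shallow inverted-V top, so a trivet enters or leaves a rail only over the rail's free end: raised about 22 mm, drawn along the rail. They start on the drying rack, x along its rail, 38 mm or more apart, in any order.
- trivet_c: Same as trivet_a. Pinch the tab from above across its 10 mm thickness; fingertips 15 mm or more above the eye clear rail and end stop.
- trivet_d: Same as trivet_a.
- trivet_a_eye (a point): Top of the hanging hole of trivet_a, mid thickness: the point that rests on a rail's top line; 126 mm above the trivet's origin, 50 mm below the top of its tab.
- trivet_b_eye (a point): Top of the hanging hole of trivet_b, mid thickness: the point that rests on a rail's top line; 126 mm above the trivet's origin, 50 mm below the top of its tab.
- trivet_c_eye (a point): Top of the hanging hole of trivet_c, mid thickness: the point that rests on a rail's top line; 126 mm above the trivet's origin, 50 mm below the top of its tab.
- trivet_d_eye (a point): Top of the hanging hole of trivet_d, mid thickness: the point that rests on a rail's top line; 126 mm above the trivet's origin, 50 mm below the top of its tab.
- rack_rail_root (a point): Drying rack (fixed: a flat steel foot, a post, and a level round steel rail of 10 mm diameter held at one end). This point is on the top line of the rail, 175 mm above the worktop, where the rail leaves the post. Wall cabinets hang over the back of the worktop from 0.45 m up: fronts run from (x 0.50, y 0.29) to (0.82, 0.10) and from (0.83, 0.09) to (0.43, -0.59).
- rack_rail_tip (a point): Same rail, top line, at its free end just before the upturned end stop. The stop occupies the next 10 mm beyond this point and stands 14 mm higher than the rail's top line. The rail runs straight from rack_rail_root to here (187 mm).
- door (a joint): Cupboard door hinge angle in rad: 0 closed, grows as the free edge swings towards the robot, end stop at 1.65. Stays where it is left (light friction about 0.12 N m).
- door_hinge (a point): On the upright hinge axis (right-hand edge of the door), at handle height, with the door's axes: y from the hinge to the free edge, x from the door into the cupboard (rail side). The door reaches 220 mm along y, is 15 mm thick (x -7.5 to 7.5 mm), its top 238 mm above the worktop. White cupboard 256 mm tall, 236 mm wide, 140 mm deep.
- door_handle (a point): Middle of the door's upright bar handle, 192 mm above the worktop: round steel bar, 12 mm diameter, top at 232 mm, 40 mm off the door face (47.5 mm from the hinge plane), 200 mm from the hinge along the door; stand-offs to the door at both ends. Pinch it from above, fingers to either side along the door face, fingertips not below 160 mm.
- door_rail_root (a point): Rail on the door's inner side: round steel, 10 mm diameter, 58 mm off the inner face, parallel to the door. This point is on its top line, 175 mm above the worktop, where the usable length begins near the hinge. Door's axes: y along the rail to its free end, x away from the door. Turns with the door.
- door_rail_tip (a point): Same rail, top line, at its free end (140 mm from door_rail_root) just before the upturned end stop, which occupies the next 10 mm and stands 14 mm higher than the rail's top line.
- salt_shaker: Glass salt shaker, 44 mm across, 90 mm tall, a bystander; origin at the centre of its underside.
- balm_tin: Flat round balm tin, 90 mm across, 32 mm tall, a bystander; origin at the centre of its underside.
- pepper_mill: Dark pepper mill, 58 mm across, 170 mm tall, a bystander; origin at the centre of its underside.
- mug: Cream mug, 98 mm tall, a bystander; origin at the centre of its underside.
Things that resemble listed ones, but are neither listed nor needed, are in the scene too. What is shaped like the trivet_d but yellow is not meant.

How it is judged:
By the outcome, as a careful person would: the job done as asked, in the order asked, and still so for the second after the job is handed in, with the robot touching nothing.
Of trivet_a, trivet_b, trivet_c, trivet_d only 2 to 3 are there at a start; the rules pass over those that are not, and their reading is None.
At some moment in a run one of tin may be knocked a few centimetres aside while the robot is not near it.
It also fails if it takes over 210 s, if anything falls off the work surface, if the arm or the gripper's body presses on something with over 40 N, if the wrist force passes 120 N, or if a joint passes its speed limit or range.

## Robot

A 6-joint arm with a two-finger parallel gripper is mounted at the origin on a cart in front of the work surface, level with it; the furniture and walls round the work are solid. World frame = base frame: x ahead of the robot, y to its left, z up, the work surface at z = 0. Lengths are in m, angles in degrees, forces in N, time in s.
With the tool pointing down it reaches from about 0.3 to 0.75 m from the base axis. Payload 8.5 kg.
Tool frame: the origin (TCP) lies midway between the tips of the shut fingers; the grasp point (between the pads) lies 19 mm behind it (arm.grip_point_offset is the distance from the TCP to the grasp point, in m); z points along the fingers, y is the line along which they close (so a half turn about z gives the same grasp; the last joint's range is limited). The gripper opens to 85 mm and grips with 20 to 120 N. Pads are 22 mm wide; open, the fingers measure 114 mm over their backs; the gripper's body (76 mm by 85 mm) begins 54 mm behind the grasp point. The pads swing forward as they close: fully open they stand 13 mm farther back than shut.
Start: joints at [-84.185, 21.807, 74.336, -0, 83.858, -12.336], TCP at [0.171, -0.523, 0.231] pointing down, gripper open.
Joint ranges: [-178.18, 178.18], [-50.72, 133.34], [12.68, 142.11], [-81.47, 261.47], [9.98, 163.14], [-165.26, 165.26]. Speed limits (degrees/s): [136.94, 136.94, 180, 180, 180, 180].

## Interface

Orientations are given as [roll, pitch, yaw] about the fixed x, y, z axes, in that order (R = Rz(yaw) Ry(pitch) Rx(roll)).
In Python, from station import arm gives the robot as it stands.
- The arm moves only by the shell command python3 -m pendant 'ROWS' [FORCE]. ROWS is a JSON object of lists of equal length, an entry for each row: "dp": the shift along the tool's x, y, z in m, a list of three; "spin": the turn about the tool's z in rad; "fingers": the finger opening in m, from 0 to 0.0854. In form: {"dp": [[dx, dy, dz], ...], "spin": [spin, ...], "fingers": [fingers, ...]}. A call has 1 to 12 rows; each row is the pose to reach, as a shift and turn from the pose commanded when the call began, along the tool's axes at that moment; what a row does not reach only later rows make up. A row lasts 1/12 s, in which the tool goes at most 41.7 mm and 7.16 degrees, less where a joint would pass 70% of its speed; a pose out of reach is approached as far as the arm can. A call with a gripper value outside its range is refused whole. The fingers move at their own pace and stop on an object; FORCE is the grip in N (left out, the last holds). Time passes only in rows, so rows that repeat a pose let the fingers close. It gives the time, the measured TCP pose, the force, the opening and the grip force at its end, in the units of the state.
- arm.get_state(): the state, without advancing time (a new reading comes with each control period).
- arm.camera(name): name is "scene" or "top" or "wrist"; returns (picture, depth): 384x512x3 uint8, red, green, blue; 384x512 float32, m along the optical axis (not along the pixel's ray), 0 where there is no reading.
- arm.camera_model(name): a dict with "mtx" (3x3 intrinsics, pixels), "view" (4x4, takes a point from world to camera coordinates); the wrist camera has in their place "mount" (4x4, takes a point from camera to tool coordinates, whose origin is the TCP and whose axes are the flange's). Camera axes: x right, y up, looking along -z (the intrinsics and any distortion apply to the point x, -y, -z); pixel columns grow to the right and rows downward; lengths in m; the calibration is good to about 2 mm. A picture is of the moment at which its call begins: read the wrist's pose just before it. camera_model takes no time and is no camera call.
- arm.close_job(): hands the job in; it is judged then, once.
The state is a dict: "time_s": time; "joint_pos": joint angles; "joint_vel": joint speeds; "tau": joint torques, N m; "ee_pos": TCP position; "orientation": TCP orientation; "wrist_force": force on the tool from outside, world axes, zero at the start; "moment": the same for the moment, N m; "opening": opening from 0.0 (shut) to 1.0 (fully open); "gripper_force": force on a finger pad.
Only numpy, scipy, OpenCV 4.12 (cv2) and the standard library are available. Lean on these libraries where they do the work, as an engineer would, in place of code of your own. Each camera call takes 0.05 s, during which the arm holds its last target. There are 200 camera calls.

## Working session

There is one attempt and no reset: what is moved stays moved. The work goes in short steps, Python scripts to look and compute and a shell command to move; the robot and the scene stay as the last step left them, time stands still between calls to the robot, and variables do not carry over. Pictures are saved under pics/ and viewed, at most 14 in all, crops included, and the job is handed in when it is done.

```bash
ls; mkdir -p pics; cat > h.py <<'E'
import numpy as np, cv2
from station import arm
from scipy.spatial.transform import Rotation as Rn
def snap(name,fn=None):
    s=arm.get_state(); rgb,d=arm.camera(name)
    if fn: cv2.imwrite('pics/'+fn,rgb[:,:,::-1]); np.savez('pics/'+fn[:-4],rgb=rgb,d=d,p=s['ee_pos'],o=s['orientation'])
    return rgb,d,s
def c2w(name,p=None,o=None):
    m=arm.camera_model(name)
    if name!='wrist': return m['mtx'],np.linalg.inv(np.array(m['view']))
    T=np.eye(4);T[:3,:3]=Rn.from_euler('xyz',o,degrees=True).as_matrix();T[:3,3]=p
    return m['mtx'],T@np.array(m['mount'])
def cloud(name,d,p=None,o=None):
    K,T=c2w(name,p,o); K=np.array(K)
    v,u=np.mgrid[0:d.shape[0],0:d.shape[1]]
    P=np.stack([(u-K[0,2])/K[0,0]*d,-(v-K[1,2])/K[1,1]*d,-d,np.ones_like(d)],-1)
    W=(P@T.T)[...,:3]; W[d==0]=np.nan
    return W
def load(fn,name):
    z=np.load('pics/'+fn+'.npz'); return z['rgb'],cloud(name,z['d'],z['p'],z['o'])
def rayz(name,u,v,h,p=None,o=None):
    K,T=c2w(name,p,o);K=np.array(K); r=T[:3,:3]@np.array([(u-K[0,2])/K[0,0],-(v-K[1,2])/K[1,1],-1])
    c=T[:3,3]; return c+r*(h-c[2])/r[2]
E
python3 - <<'E'
from h import *
snap('scene','s0.png');snap('top','t0.png')
for n in('scene','top','wrist'):print(n,arm.camera_model(n))
print(arm.get_state(),arm.grip_point_offset)
E
```

```text
pics
scene {'mtx': array([[399.8655167 ,   0.        , 253.3293989 ],
       [  0.        , 399.8655167 , 191.83352776],
       [  0.        ,   0.        ,   1.        ]]), 'view': array([[-0.62455518, -0.78071698, -0.02029348,  0.38626774],
       [ 0.44043915, -0.37356125,  0.81637329, -0.30562712],
       [-0.64493734,  0.50093212,  0.57716794, -1.07055785],
       [ 0.        ,  0.        ,  0.        ,  1.        ]])}
top {'mtx': array([[372.78735631,   0.        , 258.35804803],
       [  0.        , 372.78735631, 191.26001525],
       [  0.        ,   0.        ,   1.        ]]), 'view': array([[ 0.00546065, -0.99997597,  0.00427029,  0.05924185],
       [ 0.98957167,  0.00601841,  0.14391554, -0.51834369],
       [-0.14393779,  0.00343988,  0.98958076, -1.42667107],
       [ 0.        ,  0.        ,  0.        ,  1.        ]])}
wrist {'mtx': array([[277.33767899,   0.        , 254.43347632],
       [  0.        , 277.33767899, 192.21682728],
       [  0.        ,   0.        ,   1.        ]]), 'mount': array([[ 5.00185132e-04,  9.48648729e-01,  3.16331059e-01,
         8.205
[... 258 characters left out ...]
00e+00]])}
{'time_s': 0.1, 'joint_pos': array([-8.41854669e+01,  2.18372271e+01,  7.43800107e+01,  1.56129102e-04,
        8.38590199e+01, -1.23355791e+01]), 'joint_vel': array([ 0.20074181, -0.04296121, -0.11386461,  0.00148945, -0.11588633,
        0.01216875]), 'tau': array([ 2.71760400e-03, -4.49224198e+01, -2.31658781e+01, -1.99328015e-04,
        3.64939355e-03,  1.46271833e-05]), 'ee_pos': array([ 0.17130143, -0.52235812,  0.23077497]), 'orientation': array([-1.79925536e+02, -1.64430810e-02,  1.81500847e+01]), 'wrist_force': array([0.3665748 , 0.44127275, 0.50993315]), 'moment': array([ 0.0103008 ,  0.00971922, -0.0159878 ]), 'gripper_force': 0.0, 'opening': 1.0016579811120487} 0.0187
```

View pics/s0.png

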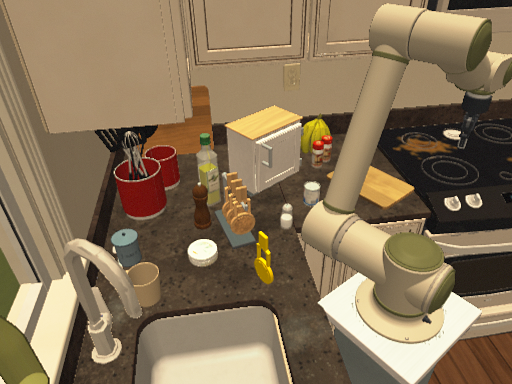

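View pics/t0.png

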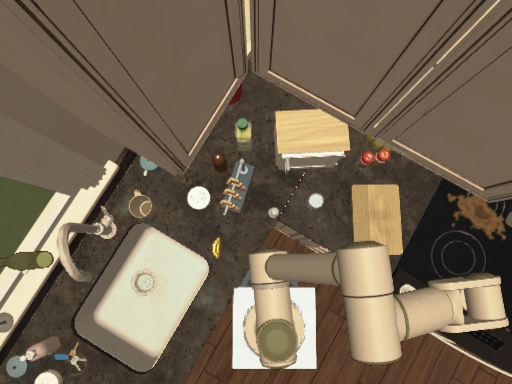

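The scene view shows the cupboard (about 265,150) with its handle at (267,157), the tin at (312,190) and the salt shaker at (287,215). The rack with the trivets is at (237,215) and the yellow decoy at (264,258). The top view shows the tin at (316,201), the board at (377,218), the rack at (235,187) and the door along (280–345,162).

```bash
python3 - <<'E'
from h import *
a,A=load('s0','scene');b,B=load('t0','top')
c1=cv2.resize(a[95:255,190:340],(0,0),fx=3.7,fy=3.7,interpolation=cv2.INTER_CUBIC)[:590,:]
c2=cv2.resize(b[100:240,190:355],(0,0),fx=4.2,fy=4.2,interpolation=cv2.INTER_CUBIC)
cv2.imwrite('pics/c1.png',c1[:,:,::-1]);cv2.imwrite('pics/c2.png',c2[:,:,::-1])
def pr(t,W,u,v): print(t,(u,v),W[v,u].round(3))
pr('tin',B,316,201);pr('board',B,377,218);pr('salt',B,274,212);pr('balm',B,199,198);pr('mill',B,219,160)
for u,v in((355,187),(398,187),(400,252),(357,250)):pr('bc',B,u,v)
for u,v in((280,150),(280,163),(345,160),(348,150),(290,130)):pr('cup',B,u,v)
E
```

```text
tin (316, 201) [ 0.477 -0.158  0.072]
board (377, 218) [ 0.417 -0.406  0.02 ]
salt (274, 212) [0.432 0.003 0.089]
balm (199, 198) [0.492 0.296 0.024]
mill (219, 160) [0.616 0.207 0.153]
bc (355, 187) [ 0.54  -0.323  0.019]
bc (398, 187) [ 0.542 -0.496  0.017]
bc (400, 252) [ 0.285 -0.491  0.016]
bc (357, 250) [ 0.299 -0.147  0.682]
cup (280, 150) [ 0.628 -0.01   0.257]
cup (280, 163) [ 0.608 -0.016  0.144]
cup (345, 160) [ 0.656 -0.293 -0.008]
cup (348, 150) [ 0.632 -0.242  0.248]
cup (290, 130) [ 0.699 -0.044  0.255]
```

View pics/c1.png

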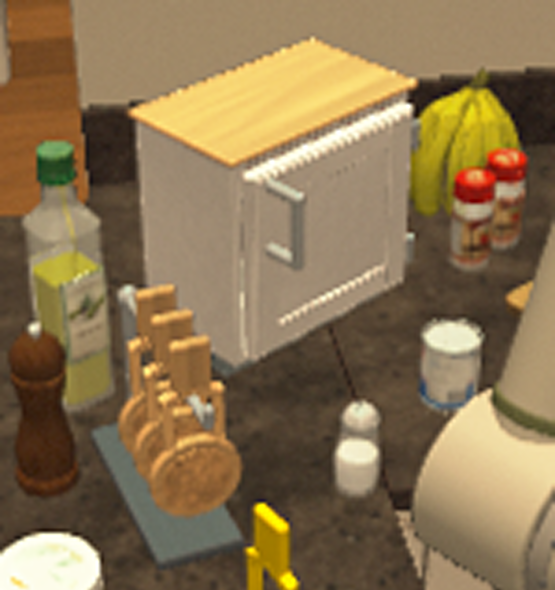

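View pics/c2.png

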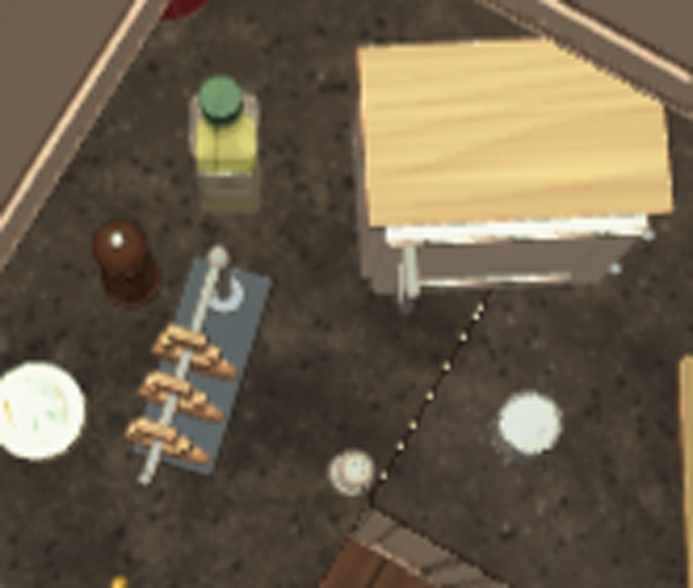

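The scene crop shows three trivets on the rack with the rail's free end near (205,408). The handle bar is at (298,225), the hinge is on the right and the tin is at (450,365). The top crop shows the rail root near (217,258), the tip near (145,480), trivets at (195,350), (180,395) and (165,440), and the handle at (408,250–305).

```bash
cat >> h.py <<'E'
def go(x,y,z,yaw=None):
    s=arm.get_state();p=np.array(s['ee_pos']);o=s['orientation']
    R=Rn.from_euler('xyz',o,degrees=True).as_matrix()
    print('dp',(R.T@(np.array([x,y,z])-p)).round(4),'spin',None if yaw is None else round(-np.radians((yaw-o[2]+180)%360-180),3),'p',p.round(4),'o',np.round(o,2),'t',s['time_s'])
E
python3 - <<'E'
from h import *
b,B=load('t0','top');a,A=load('s0','scene')
f=lambda u,v:(190+u/4.2,100+v/4.2)
r=rayz('top',*f(217,258),.18)[:2];t=rayz('top',*f(145,480),.189)[:2];print('rail',r,t,np.linalg.norm(t-r),np.degrees(np.arctan2(*(t-r)[::-1])))
print('handle top',rayz('top',*f(408,250),.232))
l=rayz('top',*f(370,225),.256);q=rayz('top',*f(670,210),.256);print('cup front',l,q,np.linalg.norm(l-q))
for n,W in(('top',B),('scene',A)):
    z=W[...,2];x=W[...,0];y=W[...,1]
    m=(z>.245)&(z<.265)&(x>.55)&(x<.85)&(y>-.3)&(y<.05)
    P=W[m][:,:2].astype(np.float32);print(n,'cup',cv2.minAreaRect(P))
    m=(abs(z-.072)<.008)&(x>.4)&(x<.55)&(y>-.22)&(y<-.1);print(n,'tin',cv2.minEnclosingCircle(W[m][:,:2].astype(np.float32)))
    m=(abs(z-.018)<.006)&(x>.2)&(x<.62)&(y>-.6)&(y<-.28);print(n,'board',cv2.minAreaRect(W[m][:,:2].astype(np.float32)))
    m=(z>.2)&(z<.24)&(x>.4)&(x<.7)&(y>.1)&(y<.3)
    print(n,'tabs',W[m].round(3)[::3].tolist()[:60])
E
```

```text
rail [0.60485061 0.12309859] [0.41416645 0.18017918] 0.19904432611486447 163.3351262219665
handle top [ 0.60071625 -0.03560719  0.232     ]
cup front [ 0.61552092 -0.00311748  0.256     ] [ 0.6295314  -0.24554123  0.256     ] 0.24282827483136094
top cup ((0.6981711387634277, -0.12040984630584717), (0.15388837456703186, 0.24919025599956512), 3.2273056507110596)
top tin ((0.47845834493637085, -0.15801717340946198), 0.02845362015068531)
top board ((0.3765662908554077, -0.4542708396911621), (0.35372573137283325, 0.2900026738643646), 0.8995374441146851)
top tabs [[0.699, 0.122, 0.216], [0.7, 0.144, 0.201], [0.698, 0.133, 0.208], [0.698, 0.122, 0.207], [0.697, 0.111, 0.21], [0.699, 0.101, 0.204], [0.695, 0.136, 0.205], [0.694, 0.125, 0.21], [0.695, 0.115, 0.206], [0.695, 0.104, 0.205], [0.692, 0.136, 0.203], [0.691, 0.122, 0.205], [0.693, 0.111, 0.2], [0.692, 0.101, 0.203], [0.689, 0.101, 0.2], [0.536, 0.157, 0.227], [0.532, 0.16, 0.229], [0.532, 0.15, 0.23], [0.534, 0.14, 0.22], [0.529, 0.15, 0.227], [0.53, 0.14, 0.219], [0.529, 0.155, 0.205], [0.526, 0.143, 0.224], [0.526, 0.133, 0.223],
[... 1549 characters left out ...]
[0.528, 0.146, 0.215], [0.525, 0.137, 0.213], [0.53, 0.163, 0.218], [0.533, 0.15, 0.211], [0.525, 0.144, 0.212], [0.52, 0.136, 0.211], [0.532, 0.158, 0.211], [0.53, 0.148, 0.208], [0.528, 0.139, 0.205], [0.491, 0.147, 0.227], [0.529, 0.16, 0.21], [0.529, 0.149, 0.205], [0.501, 0.158, 0.223], [0.493, 0.153, 0.225], [0.486, 0.147, 0.226], [0.534, 0.157, 0.202], [0.499, 0.17, 0.226], [0.492, 0.164, 0.227], [0.488, 0.156, 0.225], [0.487, 0.146, 0.221], [0.497, 0.172, 0.224], [0.493, 0.164, 0.222], [0.488, 0.157, 0.222], [0.487, 0.146, 0.218], [0.496, 0.169, 0.22], [0.49, 0.162, 0.22], [0.49, 0.152, 0.215], [0.498, 0.175, 0.218], [0.494, 0.167, 0.216], [0.489, 0.16, 0.216], [0.487, 0.151, 0.213]]
```

```bash
python3 -c "
from h import *
go(.478,-.158,.2,18)"
```

```text
dp [ 0.4049 -0.2506  0.0312] spin 0.003 p [ 0.1713 -0.5224  0.2308] o [-1.7993e+02 -2.0000e-02  1.8150e+01] t 0.1
```

```bash
python3 -m pendant '{"dp":[[0.034,-0.021,0.003],[0.068,-0.042,0.005],[0.102,-0.063,0.008],[0.136,-0.084,0.01],[0.17,-0.105,0.013],[0.204,-0.126,0.016],[0.238,-0.147,0.018],[0.272,-0.168,0.021],[0.306,-0.189,0.024],[0.34,-0.21,0.026],[0.374,-0.232,0.029],[0.405,-0.251,0.031]],"spin":[0,0,0,0,0,0,0,0,0,0,0,0],"fingers":[0.085,0.085,0.085,0.085,0.085,0.085,0.085,0.085,0.085,0.085,0.085,0.085]}' 40
python3 - <<'E'
from h import *
rgb,d,s=snap('wrist','w1.png')
W=cloud('wrist',d,s['ee_pos'],s['orientation'])
x,y,z=W[...,0],W[...,1],W[...,2]
m=(abs(z-.072)<.006)&(x>.4)&(x<.56)&(y>-.24)&(y<-.08)
c=cv2.minEnclosingCircle(W[m][:,:2].astype(np.float32));print(c,np.nanmedian(W[m][:,2]))
go(c[0][0],c[0][1],.03,18)
E
```

```text
time_s: 1.1
ee_pos: [0.4789, -0.1556, 0.1999]
orientation: [-180.0, 0.0, 18.2]
wrist_force: [0.6, -0.9, -0.2]
opening: 0.996
gripper_force: 0.0
((0.48159950971603394, -0.15658411383628845), 0.028808077797293663) 0.06973952048971685
dp [-0.0017  0.0051  0.1696] spin 0.007 p [ 0.4815 -0.1517  0.1996] o [-1.7987e+02 -8.0000e-02  1.8390e+01] t 1.15
```

View pics/w1.png

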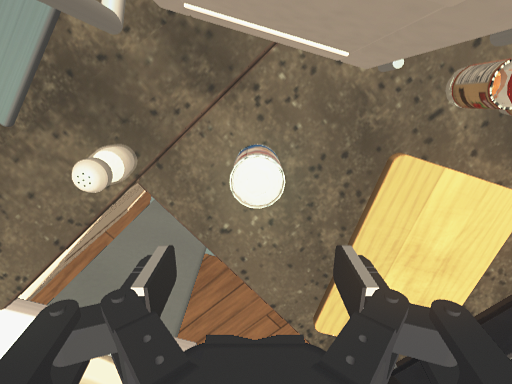

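The wrist view shows the tin between the open fingers at (258,180), the salt shaker at (95,175) and the board on the right.

```bash
python3 -m pendant '{"dp":[[-0.001,0.004,0.03],[-0.001,0.004,0.06],[-0.001,0.004,0.09],[-0.001,0.004,0.12],[-0.001,0.004,0.145],[-0.001,0.004,0.16],[-0.001,0.004,0.168],[-0.001,0.004,0.168],[-0.001,0.004,0.168]],"spin":[0,0,0,0,0,0,0,0,0],"fingers":[0.085,0.085,0.085,0.085,0.085,0.085,0.085,0.085,0.085]}' 40
python3 -m pendant '{"dp":[[0,0,0],[0,0,0],[0,0,0],[0,0,0],[0,0,0],[0,0,0],[0,0,0],[0,0,0],[0,0,0],[0,0,0]],"spin":[0,0,0,0,0,0,0,0,0,0],"fingers":[0.05,0.05,0.05,0.05,0.05,0.05,0.05,0.05,0.05,0.05]}' 40
python3 -c "
from h import *
go(.41,-.42,.13,18)"
```

```text
time_s: 1.9
ee_pos: [0.4785, -0.1622, 0.0327]
orientation: [180.0, -0.0, 18.1]
wrist_force: [-0.2, -0.0, 0.3]
opening: 0.997
gripper_force: 0.0
time_s: 2.73
ee_pos: [0.4787, -0.1622, 0.0335]
orientation: [179.9, -0.1, 18.2]
wrist_force: [-0.7, 1.4, 4.7]
opening: 0.66
gripper_force: 41.9
dp [-0.1454  0.2237 -0.0964] spin 0.003 p [ 0.4787 -0.1622  0.0335] o [ 1.7992e+02 -7.0000e-02  1.8150e+01] t 2.7333
```

```bash
python3 -m pendant '{"dp":[[0,0,-0.02],[0,0,-0.05],[0,0,-0.08],[-0.02,0.025,-0.096],[-0.04,0.056,-0.096],[-0.06,0.087,-0.096],[-0.08,0.118,-0.096],[-0.1,0.149,-0.096],[-0.12,0.18,-0.096],[-0.135,0.205,-0.096],[-0.145,0.224,-0.096],[-0.145,0.224,-0.096]],"spin":[0,0,0,0,0,0,0,0,0,0,0,0],"fingers":[0.05,0.05,0.05,0.05,0.05,0.05,0.05,0.05,0.05,0.05,0.05,0.05]}' 40
python3 -m pendant '{"dp":[[0,0,0],[0,0,0.02],[0,0,0.04],[0,0,0.055],[0,0,0.066],[0,0,0.072],[0,0,0.076],[0,0,0.077],[0,0,0.077]],"spin":[0,0,0,0,0,0,0,0,0],"fingers":[0.05,0.05,0.05,0.05,0.05,0.05,0.05,0.05,0.05]}' 40
```

```text
time_s: 3.73
ee_pos: [0.4091, -0.424, 0.1285]
orientation: [179.9, 0.0, 17.9]
wrist_force: [-0.1, 0.6, -2.4]
opening: 0.663
gripper_force: 43.3
time_s: 4.48
ee_pos: [0.4105, -0.4201, 0.0518]
orientation: [180.0, -0.0, 18.2]
wrist_force: [0.0, 0.3, -1.6]
opening: 0.663
gripper_force: 43.3
```

```bash
python3 -m pendant '{"dp":[[0,0,0.001],[0,0,0.001],[0,0,0.001],[0,0,0.001],[0,0,0.001],[0,0,-0.01],[0,0,-0.04],[0,0,-0.08],[0,0,-0.12],[0,0,-0.16],[0,0,-0.2],[0,0,-0.24]],"spin":[0,0,0,0,0,0,0,0,0,0,0,0],"fingers":[0.06,0.07,0.085,0.085,0.085,0.085,0.085,0.085,0.085,0.085,0.085,0.085]}' 40
python3 -c "
from h import *
go(.47,-.05,.31,3.3)"
```

```text
time_s: 5.48
ee_pos: [0.4099, -0.4194, 0.2946]
orientation: [179.9, -0.0, 18.2]
wrist_force: [0.3, -1.1, -0.3]
opening: 0.993
gripper_force: 0.0
dp [ 0.1722 -0.3323 -0.0157] spin 0.259 p [ 0.4099 -0.4194  0.2946] o [ 1.7994e+02 -2.0000e-02  1.8150e+01] t 5.4833
```

```bash
python3 -m pendant '{"dp":[[0.017,-0.033,-0.002],[0.034,-0.066,-0.004],[0.051,-0.1,-0.006],[0.068,-0.133,-0.008],[0.085,-0.166,-0.01],[0.102,-0.2,-0.012],[0.12,-0.233,-0.014],[0.137,-0.266,-0.016],[0.155,-0.3,-0.016],[0.172,-0.332,-0.016],[0.172,-0.332,-0.016],[0.172,-0.332,-0.016]],"spin":[0.026,0.052,0.078,0.104,0.13,0.156,0.182,0.208,0.234,0.259,0.259,0.259],"fingers":[0.085,0.085,0.085,0.085,0.085,0.085,0.085,0.085,0.07,0.05,0.05,0.05]}' 40
python3 - <<'E'
from h import *
snap('wrist','w2.png')
rgb,W=load('w2','wrist')
x,y,z=W[...,0],W[...,1],W[...,2]
m=(z>.175)&(z<.24)&(x>.53)&(x<.605)&(y>-.09)&(y<.03)
P=W[m];print(len(P));
for lo in np.arange(.175,.24,.01):
    q=P[(P[:,2]>=lo)&(P[:,2]<lo+.01)]
    if len(q):print(round(lo,3),len(q),q.min(0).round(3),np.median(q,0).round(3),q.max(0).round(3))
m=(z>.225)&(z<.242)&(x>.57)&(x<.66)&(y>-.26)&(y<.02)
q=W[m];
for y0 in np.arange(-.24,.02,.03):
    k=q[(q[:,1]>y0)&(q[:,1]<y0+.03)]
    if len(k):print('door',round(y0,3),len(k),k.min(0).round(3),k.max(0).round(3))
E
```

```text
time_s: 6.48
ee_pos: [0.4701, -0.0494, 0.3083]
orientation: [180.0, -0.1, 3.5]
wrist_force: [0.3, -1.0, -0.5]
opening: 0.582
gripper_force: 0.0
1064
0.175 8 [ 0.565 -0.042  0.175] [ 0.565 -0.038  0.181] [ 0.568 -0.035  0.184]
0.185 8 [ 0.565 -0.042  0.186] [ 0.566 -0.039  0.192] [ 0.568 -0.034  0.194]
0.195 8 [ 0.565 -0.042  0.197] [ 0.566 -0.039  0.199] [ 0.568 -0.033  0.204]
0.205 9 [ 0.565 -0.042  0.205] [ 0.565 -0.038  0.21 ] [ 0.569 -0.035  0.213]
0.215 15 [ 0.565 -0.042  0.215] [ 0.566 -0.039  0.221] [ 0.568 -0.032  0.225]
0.225 1016 [ 0.565 -0.043  0.226] [ 0.586 -0.036  0.231] [ 0.605 -0.03   0.234]
door -0.24 77 [ 0.618 -0.22   0.225] [ 0.623 -0.21   0.236]
door -0.21 749 [ 0.616 -0.21   0.225] [ 0.625 -0.18   0.24 ]
door -0.18 763 [ 0.614 -0.18   0.225] [ 0.623 -0.15   0.24 ]
door -0.15 751 [ 0.613 -0.15   0.225] [ 0.621 -0.12   0.241]
door -0.12 738 [ 0.611 -0.12   0.225] [ 0.619 -0.09   0.24 ]
door -0.09 733 [ 0.609 -0.09   0.225] [ 0.617 -0.06   0.24 ]
door -0.06 1670 [ 0.57  -0.06   0.225] [ 0.616 -0.03   0.24 ]
door -0.03 341 [ 0.595 -0.03   0.225] [ 0.614 -0.015  0.241]
```

View pics/w2.png

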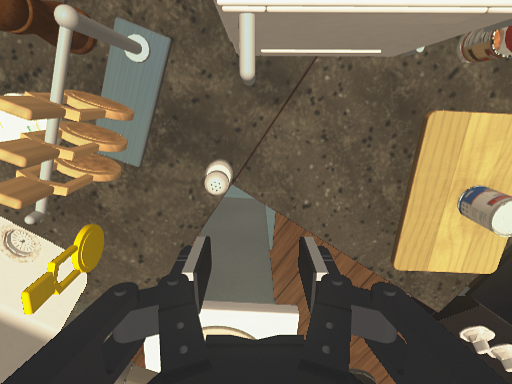

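The wrist view shows the handle with its top bar end at (247,72), the door top edge along row 8, and the tin on the board at (487,208). The rack rail runs from (68,15) to (35,217).

```bash
python3 - <<'E'
from h import *
go(.571,-.0375,.19,3.3)
for t in np.arange(3.75,46,3.75):
    a=np.radians(t);c,s=np.cos(a),np.sin(a);print([round(-.0475*c-.2*s+.0475,3),round(.0475*s-.2*c+.2,3),0],round(-a,3))
E
```

```text
dp [ 0.1014 -0.0072  0.1181] spin 0.002 p [ 0.4701 -0.0506  0.308 ] o [ 1.7997e+02 -4.0000e-02  3.4000e+00] t 6.5333
[np.float64(-0.013), np.float64(0.004), 0] -0.065
[np.float64(-0.026), np.float64(0.008), 0] -0.131
[np.float64(-0.038), np.float64(0.013), 0] -0.196
[np.float64(-0.05), np.float64(0.019), 0] -0.262
[np.float64(-0.062), np.float64(0.026), 0] -0.327
[np.float64(-0.073), np.float64(0.033), 0] -0.393
[np.float64(-0.084), np.float64(0.042), 0] -0.458
[np.float64(-0.094), np.float64(0.051), 0] -0.524
[np.float64(-0.103), np.float64(0.06), 0] -0.589
[np.float64(-0.112), np.float64(0.07), 0] -0.654
[np.float64(-0.12), np.float64(0.081), 0] -0.72
[np.float64(-0.128), np.float64(0.092), 0] -0.785
```

```bash
python3 -m pendant '{"dp":[[0.03,-0.002,0],[0.06,-0.005,0],[0.09,-0.007,0],[0.101,-0.007,0.02],[0.101,-0.007,0.045],[0.101,-0.007,0.07],[0.101,-0.007,0.095],[0.101,-0.007,0.11],[0.101,-0.007,0.118],[0.101,-0.007,0.118],[0.101,-0.007,0.118]],"spin":[0,0,0,0,0,0,0,0,0,0,0],"fingers":[0.05,0.05,0.05,0.05,0.05,0.05,0.05,0.05,0.05,0.05,0.05]}' 40
python3 -m pendant '{"dp":[[0,0,0],[0,0,0],[0,0,0],[0,0,0],[0,0,0],[0,0,0],[0,0,0],[0,0,0],[0,0,0],[0,0,0]],"spin":[0,0,0,0,0,0,0,0,0,0],"fingers":[0.005,0.005,0.005,0.005,0.005,0.005,0.005,0.005,0.005,0.005]}' 30
```

```text
time_s: 7.45
ee_pos: [0.571, -0.0392, 0.1901]
orientation: [180.0, -0.0, 3.2]
wrist_force: [0.3, -0.1, 0.5]
opening: 0.584
gripper_force: 0.0
time_s: 8.28
ee_pos: [0.5709, -0.0377, 0.1903]
orientation: [-180.0, -0.1, 3.3]
wrist_force: [-2.4, 3.3, 6.9]
opening: 0.133
gripper_force: 30.3
```

```bash
python3 -m pendant '{"dp":[[-0.013,0.004,0],[-0.026,0.008,0],[-0.038,0.013,0],[-0.05,0.019,0],[-0.062,0.026,0],[-0.073,0.033,0],[-0.084,0.042,0],[-0.094,0.051,0],[-0.103,0.06,0],[-0.112,0.07,0],[-0.12,0.081,0],[-0.128,0.092,0]],"spin":[-0.065,-0.131,-0.196,-0.262,-0.327,-0.393,-0.458,-0.524,-0.589,-0.654,-0.72,-0.785],"fingers":[0.005,0.005,0.005,0.005,0.005,0.005,0.005,0.005,0.005,0.005,0.005,0.005]}' 30
```

```text
time_s: 9.28
ee_pos: [0.4482, -0.138, 0.1903]
orientation: [179.9, -0.0, 48.5]
wrist_force: [4.2, -0.8, 2.8]
opening: 0.134
gripper_force: 30.4
```

```bash
python3 -m pendant '{"dp":[[-0.013,0.004,0],[-0.026,0.008,0],[-0.038,0.013,0],[-0.05,0.019,0],[-0.062,0.026,0],[-0.073,0.033,0],[-0.084,0.042,0],[-0.094,0.051,0],[-0.103,0.06,0],[-0.112,0.07,0],[-0.12,0.081,0],[-0.128,0.092,0]],"spin":[-0.065,-0.131,-0.196,-0.262,-0.327,-0.393,-0.458,-0.524,-0.589,-0.654,-0.72,-0.785],"fingers":[0.005,0.005,0.005,0.005,0.005,0.005,0.005,0.005,0.005,0.005,0.005,0.005]}' 30
python3 -m pendant '{"dp":[[0,0,0],[0,0,0],[0,0,0],[0,0,0],[0,0,-0.03],[0,0,-0.06],[0,0,-0.09],[0,0,-0.12],[0,0,-0.12]],"spin":[0,0,0,0,0,0,0,0,0],"fingers":[0.02,0.04,0.05,0.05,0.05,0.05,0.05,0.05,0.05]}' 30
python3 -c "
from h import *
go(.47,.05,.37,73)"
```

```text
time_s: 10.28
ee_pos: [0.4331, -0.2948, 0.1903]
orientation: [179.8, 0.1, 93.5]
wrist_force: [13.0, 4.6, 2.7]
opening: 0.133
gripper_force: 30.8
time_s: 11.03
ee_pos: [0.4326, -0.2947, 0.3152]
orientation: [179.6, 0.5, 93.3]
wrist_force: [-0.8, 0.5, 0.6]
opening: 0.589
gripper_force: 0.0
dp [ 0.3416  0.0573 -0.0572] spin 0.354 p [ 0.4326 -0.2947  0.3152] o [179.64   0.46  93.26] t 11.0333
```

```bash
python3 -m pendant '{"dp":[[0.03,-0.01,-0.005],[0.06,-0.02,-0.01],[0.09,-0.03,-0.015],[0.12,-0.04,-0.02],[0.13,-0.05,-0.025],[0.13,-0.05,-0.025],[0.13,-0.05,-0.025]],"spin":[0,0,0,0,0,0,0],"fingers":[0.05,0.05,0.05,0.05,0.05,0.05,0.05]}' 30
python3 - <<'E'
from h import *
snap('wrist','w3.png');snap('top','t3.png');s=arm.get_state();print(s['ee_pos'],s['orientation'])
rgb,W=load('w3','wrist')
x,y,z=W[...,0],W[...,1],W[...,2]
m=(abs(z-.238)<.005)&(x>.38)&(x<.66)&(y>-.3)&(y<-.2);P=W[m][:,:2].astype(np.float32)
vx,vy,x0,y0=cv2.fitLine(P,cv2.DIST_L2,0,.01,.01).ravel();print('door top',np.degrees(np.arctan2(vy,vx)),x0,y0,P.min(0),P.max(0))
m=(z>.162)&(z<.2)&(x>.38)&(x<.66)&(y>-.22)&(y<-.1);P=W[m]
print(len(P))
for a in np.arange(.38,.64,.01):
    q=P[(P[:,0]>=a)&(P[:,0]<a+.01)]
    if len(q):print(round(a,3),len(q),q.min(0).round(3),q.max(0).round(3), q[q[:,2]>q[:,2].max()-.003].mean(0).round(4))
E
```

```text
time_s: 11.62
ee_pos: [0.3743, -0.1669, 0.3345]
orientation: [180.0, 0.1, 93.3]
wrist_force: [-0.7, -0.2, -1.1]
opening: 0.583
gripper_force: 0.0
[ 0.37469209 -0.16777073  0.33382329] [-1.79972822e+02 -1.54573773e-02  9.32307382e+01]
door top 4.8180795 0.5366454 -0.24068318 [ 0.41073665 -0.29188138] [ 0.64144063 -0.22667514]
1539
0.44 95 [ 0.44  -0.189  0.169] [ 0.45  -0.178  0.19 ] [ 0.4448 -0.1832  0.1883]
0.45 64 [ 0.45  -0.186  0.171] [ 0.46  -0.178  0.177] [ 0.456  -0.1822  0.1748]
0.46 73 [ 0.46  -0.185  0.169] [ 0.47  -0.177  0.176] [ 0.4652 -0.1817  0.1748]
0.47 78 [ 0.47  -0.185  0.169] [ 0.48  -0.176  0.177] [ 0.4752 -0.181   0.1748]
0.48 79 [ 0.48  -0.185  0.17 ] [ 0.49  -0.175  0.177] [ 0.4853 -0.1797  0.1748]
0.49 67 [ 0.49  -0.183  0.171] [ 0.5   -0.174  0.176] [ 0.4947 -0.1791  0.1748]
0.5 75 [ 0.5   -0.182  0.169] [ 0.51  -0.173  0.177] [ 0.5052 -0.1785  0.1747]
0.51 79 [ 0.51  -0.182  0.169] [ 0.52  -0.172  0.176] [ 0.5153 -0.1773  0.1746]
0.52 73 [ 0.52  -0.181  0.169] [ 0.53  -0.172  0.176] [ 0.5248 -0.1765  0.1746]
0.53 74 [ 0.53  -0.181  0.17 ] [ 0.54  -0.171  0.177] [ 0.5349 -0.1757  0.1749]
0.54 68 [ 0.54  -0.179  0.169] [ 0.55  -0.17   0.176] [ 0.5448 -0.175   0.1747]
0.55 80 [ 0.55  -0.178  0.168] [ 0.56  -0.169  0.176] [ 0.555  -0.1738  0.1745]
0.56 79 [ 0.56  -0.178  0.17 ] [ 0.57  -0.168  0.177] [ 0.565  -0.1731  0.1747]
0.57 71 [ 0.57  -0.178  0.171] [ 0.58  -0.167  0.177] [ 0.5754 -0.1719  0.1748]
0.58 70 [ 0.58  -0.183  0.17 ] [ 0.59  -0.166  0.176] [ 0.585  -0.1713  0.1745]
0.59 400 [ 0.59  -0.22   0.167] [ 0.6   -0.166  0.176] [ 0.5953 -0.1921  0.1745]
0.6 14 [ 0.6   -0.22   0.173] [ 0.603 -0.199  0.175] [ 0.601  -0.2115  0.1739]
```

View pics/w3.png

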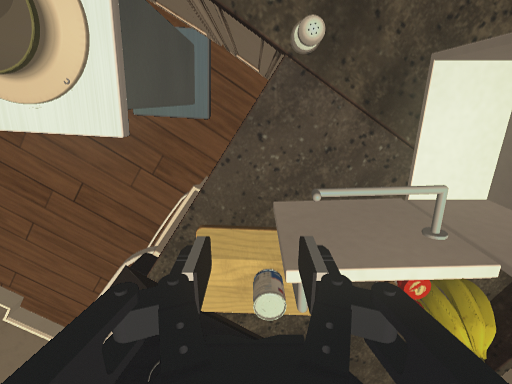

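The wrist view shows the open door with its inner rail from the post at (440,190) to the free end at (318,196). The tin stands on the board at (268,295).

```bash
python3 -c "
from h import *
go(.48,.13,.32,73.3)"
```

```text
dp [0.2914 0.1219 0.0138] spin 0.348 p [ 0.3747 -0.1678  0.3338] o [-1.7997e+02 -2.0000e-02  9.3230e+01] t 11.7167
```

```bash
python3 -m pendant '{"dp":[[0.032,0.013,0.002],[0.064,0.026,0.003],[0.097,0.04,0.005],[0.129,0.054,0.006],[0.161,0.067,0.008],[0.194,0.081,0.009],[0.226,0.095,0.011],[0.258,0.108,0.012],[0.291,0.122,0.014],[0.291,0.122,0.014],[0.291,0.122,0.014]],"spin":[0.039,0.077,0.116,0.155,0.193,0.232,0.271,0.309,0.348,0.348,0.348],"fingers":[0.05,0.05,0.05,0.05,0.05,0.05,0.05,0.05,0.04,0.03,0.03]}' 30
python3 - <<'E'
from h import *
rgb,d,s=snap('wrist','w4.png');print(s['ee_pos'],s['orientation'])
rgb,W=load('w4','wrist')
x,y,z=W[...,0],W[...,1],W[...,2]
m=(abs(z-.225)<.006)&(x>.4)&(x<.6)&(y>.1)&(y<.24)
n,lab,st,ce=cv2.connectedComponentsWithStats(m.astype(np.uint8))
for i in range(1,n):
    if st[i,4]>60:
        P=W[lab==i];r=cv2.minAreaRect(P[:,:2].astype(np.float32));print(st[i,4],ce[i].round(),np.round(r[0],4),np.round(r[1],4),round(r[2],1),P[:,2].max().round(4))
m=(z>.165)&(z<.195)&(x>.38)&(x<.66)&(y>.08)&(y<.24)
h=rgb.astype(int);m&=(abs(h[...,0]-h[...,2])<30)
P=W[m];P2=P[:,:2].astype(np.float32);vx,vy,x0,y0=cv2.fitLine(P2,cv2.DIST_HUBER,0,.01,.01).ravel()
print('rail',np.degrees(np.arctan2(vy,vx)),x0,y0,len(P));t=(P2-[x0,y0])@[vx,vy];print('ends',[x0+t.min()*vx,y0+t.min()*vy],[x0+t.max()*vx,y0+t.max()*vy],np.ptp(t))
hi=P[P[:,2]>.183];print('stop',hi.min(0),hi.max(0),hi.mean(0))
E
```

```text
time_s: 12.63
ee_pos: [0.4805, 0.1312, 0.3188]
orientation: [-179.9, 0.1, 73.5]
wrist_force: [-0.0, -1.2, 0.5]
opening: 0.349
gripper_force: 0.0
[0.48047846 0.13116731 0.31884201] [-1.79868856e+02  5.16421017e-02  7.34554370e+01]
448 [215. 159.] [0.4571 0.1721] [0.0336 0.0098] 71.2 0.2269
424 [261. 159.] [0.4958 0.1606] [0.0332 0.0097] 73.6 0.2269
446 [307. 160.] [0.5341 0.1483] [0.0342 0.0101] 72.2 0.227
rail -16.985315 0.49037617 0.1626688 1266
ends [np.float32(0.41575307), np.float32(0.18546246)] [np.float32(0.6186342), np.float32(0.123492315)] 0.21213454
stop [0.41486514 0.17840005 0.18381813] [0.42428764 0.18817728 0.19009887] [0.42060477 0.18337718 0.18724046]
```

View pics/w4.png

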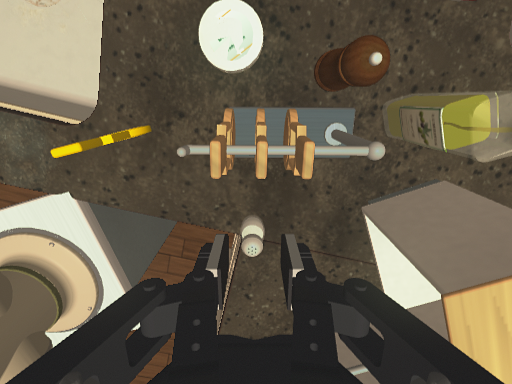

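The wrist view shows three trivet tabs at (216,159), (261,159) and (307,160), the rail tip at (182,152) and the post end at (376,151). The yellow decoy is at (100,140) and the shaker at (252,240).

```bash
python3 - <<'E'
from h import *
rgb,W=load('w4','wrist');hsv=cv2.cvtColor(rgb,cv2.COLOR_RGB2HSV)
m=(hsv[...,0]>20)&(hsv[...,0]<35)&(hsv[...,1]>200)&(W[...,0]<.43);m&=(np.mgrid[0:384,0:512][1]<170)
P=W[m];P=P[~np.isnan(P[:,0])];print(len(P),np.percentile(P,2,axis=0),np.percentile(P,98,axis=0))
go(.4571,.1721,.195,73)
E
```

```text
893 [0.28729415 0.21217017 0.03745068] [0.34025359 0.22313506 0.17756507]
dp [ 0.0337 -0.0339  0.1243] spin 0.007 p [0.4802 0.1302 0.3193] o [-1.7991e+02  5.0000e-02  7.3380e+01] t 12.6833
```

```bash
python3 -m pendant '{"dp":[[0.015,-0.017,0.02],[0.034,-0.034,0.045],[0.034,-0.034,0.065],[0.034,-0.034,0.085],[0.034,-0.034,0.1],[0.034,-0.034,0.112],[0.034,-0.034,0.12],[0.034,-0.034,0.124],[0.034,-0.034,0.124],[0.034,-0.034,0.124]],"spin":[0.007,0.007,0.007,0.007,0.007,0.007,0.007,0.007,0.007,0.007],"fingers":[0.026,0.026,0.026,0.026,0.026,0.026,0.026,0.026,0.026,0.026]}' 60
python3 -m pendant '{"dp":[[0,0,0],[0,0,0],[0,0,0],[0,0,0],[0,0,0],[0,0,0]],"spin":[0,0,0,0,0,0],"fingers":[0.003,0.003,0.003,0.003,0.003,0.003]}' 60
```

```text
time_s: 13.52
ee_pos: [0.4572, 0.1721, 0.1968]
orientation: [180.0, -0.0, 72.9]
wrist_force: [-0.6, 0.2, -0.6]
opening: 0.305
gripper_force: 0.0
time_s: 14.02
ee_pos: [0.4572, 0.1725, 0.1971]
orientation: [179.9, -0.0, 72.9]
wrist_force: [-0.4, -1.6, 6.4]
opening: 0.104
gripper_force: 61.2
```

```bash
python3 -m pendant '{"dp":[[0,0,-0.008],[0,0,-0.016],[0,0,-0.0235],[0,0,-0.0235],[0,-0.01,-0.0235],[0,-0.022,-0.0235],[0,-0.036,-0.0235],[0,-0.05,-0.0235],[0,-0.06,-0.0235],[0,-0.064,-0.0235],[0,-0.064,-0.0235],[0,-0.064,-0.04]],"spin":[0,0,0,0,0,0,0,0,0,0,0,0],"fingers":[0.003,0.003,0.003,0.003,0.003,0.003,0.003,0.003,0.003,0.003,0.003,0.003]}' 60
python3 -c "
from h import *
go(.415,-.1857,.27,94.8)"
```

```text
time_s: 15.02
ee_pos: [0.3945, 0.1912, 0.2344]
orientation: [-179.8, 0.1, 72.9]
wrist_force: [0.2, 1.0, -2.3]
opening: 0.101
gripper_force: 60.3
dp [-0.3543  0.13   -0.0353] spin -0.382 p [0.3945 0.1912 0.2344] o [-1.7975e+02  1.4000e-01  7.2940e+01] t 15.0167
```

```bash
python3 -m pendant '{"dp":[[-0.005,0.002,-0.02],[-0.03,0.011,-0.036],[-0.065,0.024,-0.036],[-0.1,0.037,-0.036],[-0.135,0.05,-0.036],[-0.17,0.062,-0.036],[-0.205,0.075,-0.036],[-0.24,0.088,-0.036],[-0.275,0.101,-0.036],[-0.31,0.114,-0.036],[-0.34,0.125,-0.036],[-0.354,0.13,-0.036]],"spin":[0,-0.034,-0.07,-0.105,-0.14,-0.175,-0.21,-0.245,-0.28,-0.316,-0.35,-0.382],"fingers":[0.003,0.003,0.003,0.003,0.003,0.003,0.003,0.003,0.003,0.003,0.003,0.003]}' 60
python3 -m pendant '{"dp":[[0,0,0],[0,0,0],[0,0,0]],"spin":[0,0,0],"fingers":[0.003,0.003,0.003]}' 60
python3 -c "
from h import *
go(.415,-.1857,.2205,94.8)"
```

```text
time_s: 16.02
ee_pos: [0.4161, -0.1892, 0.2719]
orientation: [-180.0, 0.0, 94.7]
wrist_force: [-0.1, -0.1, -1.5]
opening: 0.104
gripper_force: 60.3
time_s: 16.27
ee_pos: [0.416, -0.1846, 0.2723]
orientation: [-180.0, -0.0, 94.8]
wrist_force: [0.4, 0.9, -1.1]
opening: 0.1
gripper_force: 60.3
dp [-0.0011 -0.0011  0.0518] spin -0.0 p [ 0.416  -0.1846  0.2723] o [-1.7999e+02 -3.0000e-02  9.4790e+01] t 16.2667
```

```bash
python3 -m pendant '{"dp":[[-0.001,-0.001,0.02],[-0.001,-0.001,0.04],[-0.001,-0.001,0.051],[-0.001,-0.001,0.051],[-0.001,0.012,0.051],[-0.001,0.03,0.051],[-0.001,0.052,0.051],[-0.001,0.076,0.051],[-0.001,0.1,0.051],[-0.001,0.124,0.051],[-0.001,0.14,0.051],[-0.001,0.147,0.051]],"spin":[0,0,0,0,0,0,0,0,0,0,0,0],"fingers":[0.003,0.003,0.003,0.003,0.003,0.003,0.003,0.003,0.003,0.003,0.003,0.003]}' 60
python3 -m pendant '{"dp":[[0,0,0],[0,0,0],[0,0,0.008],[0,0,0.016],[0,0,0.022],[0,0,0.024],[0,0,0.024]],"spin":[0,0,0,0,0,0,0],"fingers":[0.003,0.003,0.003,0.003,0.003,0.003,0.003]}' 60
```

```text
time_s: 17.27
ee_pos: [0.5645, -0.1727, 0.2219]
orientation: [179.9, 0.0, 94.9]
wrist_force: [0.2, 0.1, -1.4]
opening: 0.105
gripper_force: 60.2
time_s: 17.85
ee_pos: [0.5618, -0.1738, 0.1975]
orientation: [-180.0, -0.0, 94.8]
wrist_force: [-2.7, 1.6, 3.3]
opening: 0.103
gripper_force: 61.0
```

```bash
python3 -m pendant '{"dp":[[0,0,0],[0,0,0],[0,0,0],[0,0,-0.01],[0,0,-0.035],[0,0,-0.07],[0,0,-0.095],[0,0,-0.095]],"spin":[0,0,0,0,0,0,0,0],"fingers":[0.026,0.026,0.026,0.026,0.026,0.026,0.026,0.026]}' 60
python3 - <<'E'
from h import *
rgb,d,s=snap('wrist','w5.png');rgb,W=load('w5','wrist')
x,y,z=W[...,0],W[...,1],W[...,2]
m=(abs(z-.225)<.008)&(x>.4)&(x<.62)&(y>-.21)&(y<-.13);P=W[m]
print(len(P),P.mean(0),P.min(0),P.max(0))
go(.4958,.1606,.29,73)
E
```

```text
time_s: 18.52
ee_pos: [0.5638, -0.1745, 0.2987]
orientation: [179.5, 0.3, 94.8]
wrist_force: [-0.1, 0.2, 1.1]
opening: 0.307
gripper_force: 0.0
460 [ 0.56256195 -0.17367565  0.22453089] [ 0.55684839 -0.19168012  0.21722205] [ 0.56857608 -0.15819296  0.22731715]
dp [ 0.3393 -0.0391  0.0043] spin 0.381 p [ 0.5632 -0.1742  0.2957] o [179.69   0.2   94.82] t 18.5667
```

View pics/w5.png

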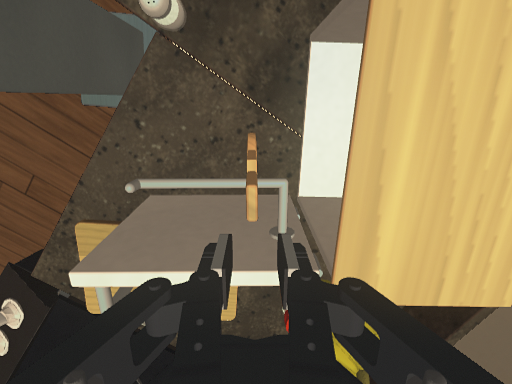

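The wrist view shows the first trivet hanging on the door rail at (251,180), with the rail tip at (130,187).

```bash
python3 -m pendant '{"dp":[[0.031,-0.004,0],[0.063,-0.008,0],[0.095,-0.011,0],[0.126,-0.015,0],[0.158,-0.019,0],[0.19,-0.022,0],[0.222,-0.026,0],[0.254,-0.03,0],[0.286,-0.033,0],[0.318,-0.037,0],[0.339,-0.039,0],[0.339,-0.039,0]],"spin":[0.034,0.07,0.105,0.14,0.175,0.21,0.245,0.28,0.315,0.35,0.381,0.381],"fingers":[0.026,0.026,0.026,0.026,0.026,0.026,0.026,0.026,0.026,0.026,0.026,0.026]}' 60
python3 -m pendant '{"dp":[[0,0,0],[0,0,0],[0,0,0]],"spin":[0,0,0],"fingers":[0.026,0.026,0.026]}' 60
python3 -c "
from h import *
go(.4958,.1606,.196,73)"
```

```text
time_s: 19.57
ee_pos: [0.4939, 0.1638, 0.2918]
orientation: [-179.9, -0.0, 73.1]
wrist_force: [-0.0, 0.8, 0.5]
opening: 0.308
gripper_force: 0.0
time_s: 19.82
ee_pos: [0.4955, 0.1596, 0.292]
orientation: [-180.0, 0.0, 72.9]
wrist_force: [-0.9, -0.3, -1.3]
opening: 0.306
gripper_force: 0.0
dp [0.001  0.0001 0.096 ] spin -0.001 p [0.4955 0.1596 0.292 ] o [-1.7997e+02  2.0000e-02  7.2930e+01] t 19.8167
```

```bash
python3 -m pendant '{"dp":[[0.001,0,0.03],[0.001,0,0.055],[0.001,0,0.075],[0.001,0,0.088],[0.001,0,0.094],[0.001,0,0.096],[0.001,0,0.096],[0.001,0,0.096],[0.001,0,0.096],[0.001,0,0.096],[0.001,0,0.096],[0.001,0,0.096]],"spin":[0,0,0,0,0,0,0,0,0,0,0,0],"fingers":[0.026,0.026,0.026,0.026,0.026,0.026,0.026,0.003,0.003,0.003,0.003,0.003]}' 60
```

```text
time_s: 20.82
ee_pos: [0.496, 0.1615, 0.1973]
orientation: [179.9, -0.0, 73.0]
wrist_force: [0.0, 0.1, 6.1]
opening: 0.104
gripper_force: 61.8
```

```bash
python3 -m pendant '{"dp":[[0,0,-0.008],[0,0,-0.016],[0,0,-0.0235],[0,0,-0.0235],[0,-0.012,-0.0235],[0,-0.03,-0.0235],[0,-0.05,-0.0235],[0,-0.07,-0.0235],[0,-0.088,-0.0235],[0,-0.1,-0.0235],[0,-0.105,-0.0235],[0,-0.105,-0.03]],"spin":[0,0,0,0,0,0,0,0,0,0,0,0],"fingers":[0.003,0.003,0.003,0.003,0.003,0.003,0.003,0.003,0.003,0.003,0.003,0.003]}' 60
python3 -c "
from h import *
go(.415,-.1857,.27,94.8)"
```

```text
time_s: 21.82
ee_pos: [0.3942, 0.1924, 0.2259]
orientation: [-179.9, 0.1, 73.0]
wrist_force: [0.2, -0.0, -1.2]
opening: 0.103
gripper_force: 60.8
dp [-0.3556  0.1302 -0.044 ] spin -0.38 p [0.3942 0.1924 0.2259] o [-1.7991e+02  5.0000e-02  7.3020e+01] t 21.8167
```

```bash
python3 -m pendant '{"dp":[[-0.005,0.002,-0.025],[-0.03,0.011,-0.044],[-0.065,0.024,-0.044],[-0.1,0.037,-0.044],[-0.135,0.05,-0.044],[-0.17,0.062,-0.044],[-0.205,0.075,-0.044],[-0.24,0.088,-0.044],[-0.275,0.101,-0.044],[-0.31,0.114,-0.044],[-0.34,0.125,-0.044],[-0.355,0.13,-0.044]],"spin":[0,-0.034,-0.07,-0.105,-0.14,-0.175,-0.21,-0.245,-0.28,-0.316,-0.35,-0.38],"fingers":[0.003,0.003,0.003,0.003,0.003,0.003,0.003,0.003,0.003,0.003,0.003,0.003]}' 60
python3 -m pendant '{"dp":[[0,0,0],[0,0,0],[0,0,0]],"spin":[0,0,0],"fingers":[0.003,0.003,0.003]}' 60
python3 -c "
from h import *
go(.415,-.1857,.221,94.8)"
```

```text
time_s: 22.82
ee_pos: [0.416, -0.1897, 0.2705]
orientation: [180.0, 0.1, 94.7]
wrist_force: [0.6, -0.1, -1.0]
opening: 0.106
gripper_force: 60.8
time_s: 23.07
ee_pos: [0.4157, -0.1849, 0.2705]
orientation: [180.0, -0.0, 94.7]
wrist_force: [-0.9, 0.2, -0.5]
opening: 0.104
gripper_force: 60.7
dp [-0.0007 -0.0008  0.0495] spin -0.001 p [ 0.4157 -0.1849  0.2705] o [ 1.800e+02 -1.000e-02  9.472e+01] t 23.0667
```

```bash
python3 -m pendant '{"dp":[[-0.001,-0.001,0.02],[-0.001,-0.001,0.038],[-0.001,-0.001,0.049],[-0.001,-0.001,0.049],[-0.001,0.01,0.049],[-0.001,0.025,0.049],[-0.001,0.043,0.049],[-0.001,0.061,0.049],[-0.001,0.079,0.049],[-0.001,0.094,0.049],[-0.001,0.103,0.049],[-0.001,0.106,0.049]],"spin":[0,0,0,0,0,0,0,0,0,0,0,0],"fingers":[0.003,0.003,0.003,0.003,0.003,0.003,0.003,0.003,0.003,0.003,0.003,0.003]}' 60
python3 -m pendant '{"dp":[[0,0,0],[0,0,0],[0,0,0.008],[0,0,0.016],[0,0,0.022],[0,0,0.024],[0,0,0.024]],"spin":[0,0,0,0,0,0,0],"fingers":[0.003,0.003,0.003,0.003,0.003,0.003,0.003]}' 60
```

```text
time_s: 24.07
ee_pos: [0.5229, -0.1768, 0.2219]
orientation: [179.9, 0.0, 94.8]
wrist_force: [-0.8, -0.1, -1.7]
opening: 0.105
gripper_force: 60.8
time_s: 24.65
ee_pos: [0.5208, -0.1774, 0.1979]
orientation: [-180.0, 0.0, 94.7]
wrist_force: [-2.7, 1.3, 8.2]
opening: 0.106
gripper_force: 62.2
```

Seated, with 8 N of contact. Release it and go for the third.

```bash
python3 -m pendant '{"dp":[[0,0,0],[0,0,0],[0,0,0],[0,0,-0.01],[0,0,-0.035],[0,0,-0.07],[0,0,-0.095],[0,0,-0.095],[0,0,-0.095]],"spin":[0,0,0,0,0,0,0,0,0],"fingers":[0.026,0.026,0.026,0.026,0.026,0.026,0.026,0.026,0.026]}' 60
python3 -c "
from h import *
go(.5341,.1483,.29,73)"
```

```text
time_s: 25.4
ee_pos: [0.5215, -0.1776, 0.293]
orientation: [179.9, 0.1, 94.8]
wrist_force: [0.6, 0.0, -0.9]
opening: 0.309
gripper_force: 0.0
dp [0.3237 0.0396 0.0026] spin 0.38 p [ 0.5215 -0.1776  0.293 ] o [1.799e+02 7.000e-02 9.475e+01] t 25.4
```

```bash
python3 -m pendant '{"dp":[[0.03,0.004,0],[0.06,0.008,0],[0.09,0.011,0],[0.12,0.015,0],[0.15,0.019,0],[0.18,0.022,0],[0.21,0.026,0],[0.24,0.03,0],[0.27,0.033,0],[0.3,0.037,0],[0.324,0.04,0],[0.324,0.04,0]],"spin":[0.034,0.07,0.105,0.14,0.175,0.21,0.245,0.28,0.315,0.35,0.38,0.38],"fingers":[0.026,0.026,0.026,0.026,0.026,0.026,0.026,0.026,0.026,0.026,0.026,0.026]}' 60
python3 -m pendant '{"dp":[[0,0,0],[0,0,0],[0,0,0]],"spin":[0,0,0],"fingers":[0.026,0.026,0.026]}' 60
python3 -c "
from h import *
go(.5341,.1483,.196,73)"
```

```text
time_s: 26.4
ee_pos: [0.5335, 0.1524, 0.2903]
orientation: [-179.8, 0.0, 73.1]
wrist_force: [-0.5, 1.0, 0.1]
opening: 0.305
gripper_force: 0.0
time_s: 26.65
ee_pos: [0.5343, 0.1478, 0.2917]
orientation: [-179.9, 0.0, 72.9]
wrist_force: [-1.0, -1.2, 0.4]
opening: 0.303
gripper_force: 0.0
dp [ 0.0005 -0.0002  0.0957] spin -0.001 p [0.5343 0.1478 0.2917] o [-1.7994e+02  3.0000e-02  7.2930e+01] t 26.65
```

```bash
python3 -m pendant '{"dp":[[0,0,0.03],[0,0,0.055],[0,0,0.075],[0,0,0.088],[0,0,0.094],[0,0,0.096],[0,0,0.096],[0,0,0.096],[0,0,0.096],[0,0,0.096],[0,0,0.096],[0,0,0.096]],"spin":[0,0,0,0,0,0,0,0,0,0,0,0],"fingers":[0.026,0.026,0.026,0.026,0.026,0.026,0.026,0.003,0.003,0.003,0.003,0.003]}' 60
python3 -m pendant '{"dp":[[0,0,-0.008],[0,0,-0.016],[0,0,-0.0235],[0,0,-0.0235],[0,-0.012,-0.0235],[0,-0.032,-0.0235],[0,-0.056,-0.0235],[0,-0.08,-0.0235],[0,-0.104,-0.0235],[0,-0.126,-0.0235],[0,-0.14,-0.0235],[0,-0.145,-0.0235]],"spin":[0,0,0,0,0,0,0,0,0,0,0,0],"fingers":[0.003,0.003,0.003,0.003,0.003,0.003,0.003,0.003,0.003,0.003,0.003,0.003]}' 60
python3 -m pendant '{"dp":[[0,0,0],[0,0,-0.01],[0,0,-0.02]],"spin":[0,0,0],"fingers":[0.003,0.003,0.003]}' 60
python3 -c "
from h import *
go(.415,-.1857,.27,94.8)"
```

```text
time_s: 27.65
ee_pos: [0.5347, 0.1487, 0.1974]
orientation: [179.9, -0.0, 73.0]
wrist_force: [-0.6, -1.1, 6.3]
opening: 0.105
gripper_force: 61.5
time_s: 28.65
ee_pos: [0.394, 0.1917, 0.2201]
orientation: [-180.0, -0.0, 73.0]
wrist_force: [0.2, -0.4, -2.0]
opening: 0.103
gripper_force: 60.5
time_s: 28.9
ee_pos: [0.3966, 0.191, 0.2399]
orientation: [-180.0, 0.0, 73.0]
wrist_force: [-0.1, -1.3, -1.5]
opening: 0.105
gripper_force: 60.5
dp [-0.3548  0.128  -0.0301] spin -0.381 p [0.3966 0.191  0.2399] o [-1.7998e+02  2.0000e-02  7.2960e+01] t 28.9
```

```bash
python3 -m pendant '{"dp":[[-0.005,0.002,-0.02],[-0.03,0.011,-0.03],[-0.065,0.024,-0.03],[-0.1,0.036,-0.03],[-0.135,0.049,-0.03],[-0.17,0.061,-0.03],[-0.205,0.074,-0.03],[-0.24,0.087,-0.03],[-0.275,0.099,-0.03],[-0.31,0.112,-0.03],[-0.34,0.123,-0.03],[-0.355,0.128,-0.03]],"spin":[0,-0.034,-0.07,-0.105,-0.14,-0.175,-0.21,-0.245,-0.28,-0.316,-0.35,-0.381],"fingers":[0.003,0.003,0.003,0.003,0.003,0.003,0.003,0.003,0.003,0.003,0.003,0.003]}' 60
python3 -m pendant '{"dp":[[0,0,0],[0,0,0],[0,0,0]],"spin":[0,0,0],"fingers":[0.003,0.003,0.003]}' 60
python3 -c "
from h import *
go(.415,-.1857,.221,94.8)"
```

```text
time_s: 29.9
ee_pos: [0.4147, -0.1904, 0.2695]
orientation: [-180.0, 0.1, 94.7]
wrist_force: [-0.4, 0.7, -0.9]
opening: 0.108
gripper_force: 60.6
time_s: 30.15
ee_pos: [0.4143, -0.1855, 0.2697]
orientation: [-180.0, -0.0, 94.8]
wrist_force: [0.0, -0.3, -0.8]
opening: 0.104
gripper_force: 60.6
dp [-0.0003  0.0007  0.0487] spin -0.0 p [ 0.4143 -0.1855  0.2697] o [-1.7999e+02 -2.0000e-02  9.4770e+01] t 30.15
```

Third goes to x≈0.482, a travel of about 68 mm.

```bash
python3 -m pendant '{"dp":[[0,0,0.02],[0,0,0.038],[0,0,0.0487],[0,0,0.0487],[0,0.008,0.0487],[0,0.02,0.0487],[0,0.034,0.0487],[0,0.048,0.0487],[0,0.06,0.0487],[0,0.067,0.0487],[0,0.068,0.0487],[0,0.068,0.0487]],"spin":[0,0,0,0,0,0,0,0,0,0,0,0],"fingers":[0.003,0.003,0.003,0.003,0.003,0.003,0.003,0.003,0.003,0.003,0.003,0.003]}' 60
python3 -m pendant '{"dp":[[0,0,0.008],[0,0,0.016],[0,0,0.022],[0,0,0.024],[0,0,0.024]],"spin":[0,0,0,0,0],"fingers":[0.003,0.003,0.003,0.003,0.003]}' 60
python3 -m pendant '{"dp":[[0,0,0],[0,0,0],[0,0,0],[0,0,-0.01],[0,0,-0.035],[0,0,-0.07],[0,0,-0.1],[0,0,-0.12],[0,0,-0.12],[0,0,-0.12]],"spin":[0,0,0,0,0,0,0,0,0,0],"fingers":[0.026,0.026,0.026,0.026,0.026,0.026,0.026,0.026,0.026,0.026]}' 60
python3 - <<'E'
from h import *
rgb,d,s=snap('wrist','w6.png');rgb,W=load('w6','wrist')
x,y,z=W[...,0],W[...,1],W[...,2]
m=(abs(z-.225)<.007)&(x>.4)&(x<.62)&(y>-.21)&(y<-.13)
n,lab,st,ce=cv2.connectedComponentsWithStats(m.astype(np.uint8))
for i in range(1,n):
    if st[i,4]>60:print(np.nanmean(W[lab==i],0).round(4))
m=(abs(z-.232)<.008)&(x>.38)&(x<.48)&(y>-.32)&(y<-.262);P=W[m]
if len(P):print('handle',len(P),P.min(0).round(4),P.max(0).round(4))
m=(z>.225)&(z<.242)&(x>.42)&(x<.61)&(y>-.30)&(y<-.215);vx,vy,x0,y0=cv2.fitLine(W[m][:,:2].astype(np.float32),cv2.DIST_HUBER,0,.01,.01).ravel();print('door',np.degrees(np.arctan2(vy,vx)),x0,y0)
go(.4326,-.2947,.34,93.3)
E
```

```text
time_s: 31.15
ee_pos: [0.4823, -0.1797, 0.2215]
orientation: [180.0, 0.0, 94.9]
wrist_force: [-1.1, -0.5, -1.0]
opening: 0.105
gripper_force: 60.6
time_s: 31.57
ee_pos: [0.4814, -0.18, 0.1974]
orientation: [-180.0, 0.0, 94.8]
wrist_force: [-1.8, 1.1, 5.1]
opening: 0.107
gripper_force: 61.5
time_s: 32.4
ee_pos: [0.482, -0.1801, 0.3174]
orientation: [179.9, 0.1, 94.8]
wrist_force: [-0.0, 0.3, -0.4]
opening: 0.305
gripper_force: 0.0
[ 0.4822 -0.1787  0.2244]
[ 0.5616 -0.1751  0.2239]
[ 0.5212 -0.18    0.2245]
door 5.7928343 0.51026183 -0.24051124
dp [-0.1103 -0.0586 -0.0237] spin 0.026 p [ 0.4817 -0.1799  0.3163] o [-1.7996e+02 -4.0000e-02  9.4810e+01] t 32.45
```

View pics/w6.png

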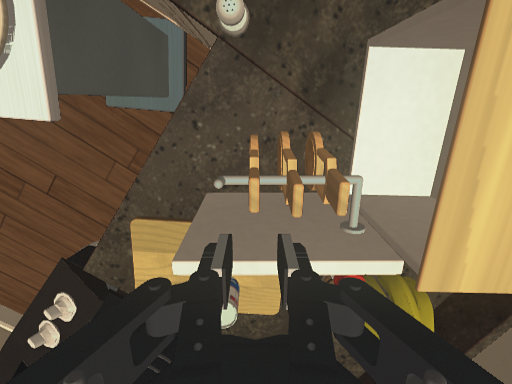

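The wrist view shows all three trivets on the door rail at (254,180), (295,185) and (335,185), behind the free end at (220,183).

```bash
python3 -m pendant '{"dp":[[-0.02,-0.01,-0.024],[-0.045,-0.025,-0.024],[-0.075,-0.042,-0.024],[-0.1,-0.055,-0.024],[-0.112,-0.058,-0.024],[-0.112,-0.058,-0.024],[-0.112,-0.058,-0.024]],"spin":[0,0,0,0,0,0,0],"fingers":[0.05,0.05,0.05,0.05,0.05,0.05,0.05]}' 40
python3 - <<'E'
from h import *
go(.433,-.2965,.19,94.8)
rgb,d,s=snap('wrist','w7.png');W=cloud('wrist',d,s['ee_pos'],s['orientation']);x,y,z=W[...,0],W[...,1],W[...,2]
m=(abs(z-.228)<.012)&(x>.38)&(x<.48)&(y>-.32)&(y<-.266);P=W[m]
if len(P):print('handle',len(P),P.min(0).round(4),P.max(0).round(4))
rgb,d,s=snap('top','t7.png');W=cloud('top',d);x,y,z=W[...,0],W[...,1],W[...,2]
m=(abs(z-.09)<.012)&(x>.3)&(x<.55)&(y>-.52)&(y<-.33);P=W[m]
if len(P):print('tin',cv2.minEnclosingCircle(P[:,:2].astype(np.float32)))
E
```

```text
time_s: 33.03
ee_pos: [0.4335, -0.2963, 0.3399]
orientation: [-179.9, -0.1, 94.8]
wrist_force: [-0.3, 1.0, 0.1]
opening: 0.585
gripper_force: 0.0
dp [-0.0005 -0.0004  0.1499] spin -0.001 p [ 0.4335 -0.2963  0.3399] o [-1.7993e+02 -1.2000e-01  9.4760e+01] t 33.0333
handle 456 [ 0.4264 -0.3034  0.2261] [ 0.4406 -0.2661  0.2344]
tin ((0.4255625605583191, -0.4509567320346832), 0.013147595338523388)
```

```bash
python3 -m pendant '{"dp":[[-0.001,0,0.03],[-0.001,0,0.06],[-0.001,0,0.09],[-0.001,0,0.115],[-0.001,0,0.135],[-0.001,0,0.146],[-0.001,0,0.15],[-0.001,0,0.15]],"spin":[0,0,0,0,0,0,0,0],"fingers":[0.05,0.05,0.05,0.05,0.05,0.05,0.05,0.05]}' 40
python3 -m pendant '{"dp":[[0,0,0],[0,0,0],[0,0,0],[0,0,0],[0,0,0],[0,0,0],[0,0,0],[0,0,0],[0,0,0],[0,0,0]],"spin":[0,0,0,0,0,0,0,0,0,0],"fingers":[0.005,0.005,0.005,0.005,0.005,0.005,0.005,0.005,0.005,0.005]}' 30
python3 - <<'E'
from h import *
for t in 30.5/12*np.arange(1,13):
    a=np.radians(t);c,s=np.cos(a),np.sin(a);print([round(float(-.0475*c+.2*s+.0475),4),round(float(-.0475*s-.2*c+.2),4),0],round(float(a),3))
E
```

```text
time_s: 33.8
ee_pos: [0.4338, -0.2963, 0.1906]
orientation: [-179.9, -0.1, 94.9]
wrist_force: [0.1, -0.6, -0.0]
opening: 0.588
gripper_force: 0.0
time_s: 34.63
ee_pos: [0.4343, -0.2976, 0.192]
orientation: [179.9, 0.1, 94.8]
wrist_force: [5.3, 2.7, 5.6]
opening: 0.13
gripper_force: 30.3
[0.0089, -0.0019, 0] 0.044
[0.0179, -0.0034, 0] 0.089
[0.027, -0.0045, 0] 0.133
[0.036, -0.0052, 0] 0.177
[0.0452, -0.0055, 0] 0.222
[0.0543, -0.0055, 0] 0.266
[0.0634, -0.0049, 0] 0.311
[0.0725, -0.004, 0] 0.355
[0.0815, -0.0027, 0] 0.399
[0.0904, -0.001, 0] 0.444
[0.0993, 0.0011, 0] 0.488
[0.1081, 0.0036, 0] 0.532
```

```bash
python3 -m pendant '{"dp":[[0.009,-0.002,0],[0.018,-0.003,0],[0.027,-0.0045,0],[0.036,-0.005,0],[0.045,-0.0055,0],[0.054,-0.0055,0],[0.063,-0.005,0],[0.0725,-0.004,0],[0.0815,-0.003,0],[0.09,-0.001,0],[0.099,0.001,0],[0.108,0.0035,0]],"spin":[0.044,0.089,0.133,0.177,0.222,0.266,0.311,0.355,0.399,0.444,0.488,0.532],"fingers":[0.005,0.005,0.005,0.005,0.005,0.005,0.005,0.005,0.005,0.005,0.005,0.005]}' 30
```

```text
time_s: 35.63
ee_pos: [0.4293, -0.1901, 0.1921]
orientation: [179.7, 0.1, 64.2]
wrist_force: [8.5, -3.3, 2.2]
opening: 0.131
gripper_force: 30.3
```

```bash
python3 -m pendant '{"dp":[[0.009,-0.002,0],[0.018,-0.003,0],[0.027,-0.0045,0],[0.036,-0.005,0],[0.045,-0.0055,0],[0.054,-0.0055,0],[0.063,-0.005,0],[0.0725,-0.004,0],[0.0815,-0.003,0],[0.09,-0.001,0],[0.099,0.001,0],[0.108,0.0035,0]],"spin":[0.044,0.089,0.133,0.177,0.222,0.266,0.311,0.355,0.399,0.444,0.488,0.532],"fingers":[0.005,0.005,0.005,0.005,0.005,0.005,0.005,0.005,0.005,0.005,0.005,0.005]}' 30
python3 - <<'E'
from h import *
go(.571,-.0377,.19,3.3)
E
```

```text
time_s: 36.63
ee_pos: [0.4794, -0.0948, 0.1921]
orientation: [179.7, -0.1, 33.7]
wrist_force: [5.8, -6.9, 2.7]
opening: 0.134
gripper_force: 30.4
dp [0.1079 0.0033 0.0022] spin 0.531 p [ 0.4794 -0.0948  0.1921] o [ 1.7971e+02 -6.0000e-02  3.3710e+01] t 36.6333
```

Geometry agrees, so I'll run the same arc once more and finish with a slight press.

```bash
python3 -m pendant '{"dp":[[0.009,-0.002,0],[0.018,-0.003,0],[0.027,-0.0045,0],[0.036,-0.005,0],[0.045,-0.0055,0],[0.054,-0.0055,0],[0.063,-0.005,0],[0.0725,-0.004,0],[0.0815,-0.003,0],[0.09,-0.001,0],[0.099,0.001,0],[0.108,0.0035,0]],"spin":[0.044,0.089,0.133,0.177,0.222,0.266,0.311,0.355,0.399,0.444,0.488,0.532],"fingers":[0.005,0.005,0.005,0.005,0.005,0.005,0.005,0.005,0.005,0.005,0.005,0.005]}' 30
python3 -m pendant '{"dp":[[0.001,0,0],[0.002,0,0],[0.002,0,0]],"spin":[0,0,0],"fingers":[0.005,0.005,0.005]}' 30
python3 -c "
from h import *
print(arm.get_state()['ee_pos'],arm.get_state()['wrist_force'])"
```

```text
time_s: 37.63
ee_pos: [0.5707, -0.0381, 0.1921]
orientation: [179.8, -0.1, 3.2]
wrist_force: [2.6, -8.3, 3.8]
opening: 0.133
gripper_force: 30.5
time_s: 37.88
ee_pos: [0.5724, -0.0376, 0.1921]
orientation: [179.8, -0.1, 3.3]
wrist_force: [1.4, -4.3, 5.7]
opening: 0.13
gripper_force: 30.4
[ 0.57237851 -0.03759195  0.19206737] [ 1.44641745 -4.32966649  5.69176049]
```

```bash
python3 -m pendant '{"dp":[[0.001,0,0],[0.002,0,0],[0.003,0,0],[0.004,0,0],[0.004,0,0]],"spin":[0,0,0,0,0],"fingers":[0.005,0.005,0.005,0.005,0.005]}' 30
```

```text
time_s: 38.3
ee_pos: [0.5724, -0.0375, 0.192]
orientation: [179.9, 0.4, 3.3]
wrist_force: [-19.9, -6.5, 14.0]
opening: 0.135
gripper_force: 31.4
```

```bash
python3 -m pendant '{"dp":[[0,0,0],[0,0,0],[-0.004,0,0],[-0.004,0,-0.01],[-0.004,0,-0.04],[-0.004,0,-0.08],[-0.02,0,-0.11],[-0.06,0,-0.12],[-0.1,0,-0.12],[-0.105,0,-0.12],[-0.105,0,-0.12]],"spin":[0,0,0,0,0,0,0,0,0,0,0],"fingers":[0.03,0.05,0.05,0.05,0.05,0.05,0.05,0.05,0.05,0.05,0.05]}' 30
python3 - <<'E'
from h import *
snap('wrist','w8.png');rgb,W=load('w8','wrist')
x,y,z=W[...,0],W[...,1],W[...,2]
for y0 in np.arange(-.21,-.01,.04):
    k=W[(z>.225)&(z<.242)&(x>.57)&(x<.66)&(y>y0)&(y<y0+.03)]
    if len(k):print('door',round(y0,3),len(k),k.min(0).round(4),k.max(0).round(4))
m=(z>.2)&(z<.24)&(x>.53)&(x<.59)&(y>-.09)&(y<.03);print('bar',W[m].min(0),W[m].max(0))
go(.40,.0,.31,3.3)
E
```

```text
time_s: 39.22
ee_pos: [0.4692, -0.0421, 0.3126]
orientation: [180.0, -0.1, 3.3]
wrist_force: [1.3, -0.3, -0.1]
opening: 0.586
gripper_force: 0.0
door -0.21 714 [ 0.6162 -0.2098  0.2251] [ 0.625  -0.18    0.2403]
door -0.17 749 [ 0.6139 -0.17    0.2251] [ 0.6227 -0.14    0.24  ]
door -0.13 752 [ 0.6114 -0.13    0.2251] [ 0.6203 -0.1     0.2405]
door -0.09 750 [ 0.6093 -0.09    0.225 ] [ 0.6178 -0.0601  0.2405]
door -0.05 1642 [ 0.5701 -0.0499  0.225 ] [ 0.6154 -0.02    0.24  ]
bar [ 0.56503897 -0.04281482  0.20408386] [ 0.58999883 -0.03046184  0.23425797]
dp [-0.068  -0.0463  0.002 ] spin 0.001 p [ 0.4706 -0.0423  0.3122] o [ 1.7996e+02 -1.0000e-01  3.3400e+00] t 39.2667
```

View pics/w8.png

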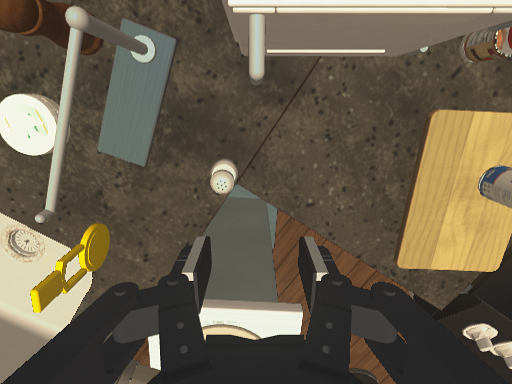

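The wrist view shows the door closed with the handle at (257,70) and the rack rail empty. The tin on the board is at (495,185), shifted from before, so I'll check it.

```bash
python3 - <<'E'
from h import *
snap('top','t9.png');snap('scene','s9.png')
for f,n in(('t9','top'),('s9','scene'),('w2','wrist'),('w8','wrist')):
    rgb,W=load(f,n);x,y,z=W[...,0],W[...,1],W[...,2]
    m=(z>.03)&(z<.12)&(x>.28)&(x<.56)&(y>-.52)&(y<-.32);P=W[m]
    t=P[P[:,2]>.082];print(n,len(P),'zmax',np.percentile(P[:,2],98) if len(P) else None,cv2.minEnclosingCircle(t[:,:2].astype(np.float32)) if len(t) else None)
    m=(abs(z-.018)<.006)&(x>.2)&(x<.6)&(y>-.53)&(y<-.3);print('board',np.nanpercentile(W[m],2,axis=0).round(3),np.nanpercentile(W[m],98,axis=0).round(3))
a,_=load('s9','scene');b,_=load('t9','top')
c=np.hstack([cv2.resize(a[90:290,190:430],None,fx=1.65,fy=1.65),cv2.resize(b[100:300,180:420],None,fx=1.65,fy=1.65)])
cv2.imwrite('pics/c9.png',c[:,:,::-1])
E
```

```text
top 249 zmax 0.09281939094862088 ((0.44454365968704224, -0.439107209444046), 0.029677804559469223)
board [ 0.277 -0.497  0.012] [ 0.545 -0.313  0.023]
scene 294 zmax 0.09161033393745964 ((0.4438020586967468, -0.43856701254844666), 0.03193974122405052)
board [ 0.274 -0.497  0.013] [ 0.542 -0.311  0.022]
wrist 1800 zmax 0.08971241131206707 ((0.4147622883319855, -0.41697463393211365), 0.028906462714076042)
board [ 0.28  -0.486  0.015] [ 0.55  -0.31   0.019]
wrist 886 zmax 0.07925486471674596 ((0.4307774007320404, -0.4134596884250641), 9.999999747378752e-05)
board [ 0.281 -0.488  0.015] [ 0.549 -0.31   0.019]
```

View pics/c9.png

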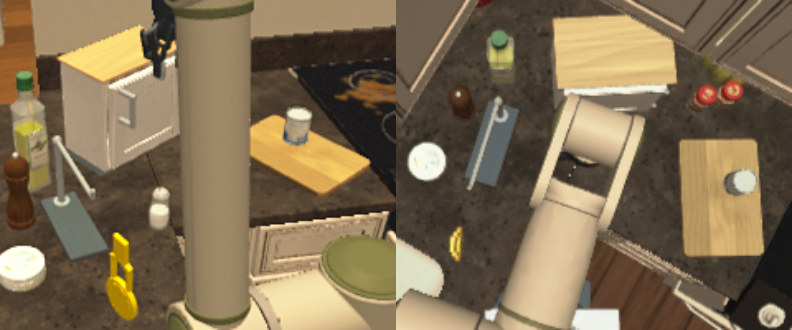

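The crop shows the tin standing upright and fully on the board at about (297,126) in the scene view and (740,182) in the top view. The door is shut, the rack is empty and the bystanders haven't moved.

```bash
python3 -c "
from station import arm
print(arm.close_job())"
```

```text
the job is handed in; nothing more can be done
None
```

The job is handed in: the tin stands upright on the board (it got shifted about 4 cm on the board during the run but stayed upright), all three trivets hang on the door rail, and the door is fully closed; I couldn't see the trivets after closing it.

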